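# Seat the sample cup, then hold the sprung bin lid below balance

### The job

A colleague is about to take a sample from the powder bin. Gently set the round cup upright in the round nest that fits it, fully home, and let go of it (do not drop it in); then lift the bin's sprung lid, which has a bar handle, clearly past its balance point without letting it fly open to its stop, and ease it back to about ten degrees below the balance point. Finish holding the lid there, steady, with the gripper alone keeping it up, so that it would drop shut the moment you let go; leave the jar, the spoon and the square cup where they are.

Things in the scene. Friction and masses are not known exactly. Their poses are not given: they have to be found in the camera images.
- cup: The round aluminium sample cup, loose: a straight-sided open cup, outer diameter 56 mm, 34 mm tall, wall 3 mm, about 0.06 to 0.13 kg. Origin at the centre of its underside, z up along its axis. It starts upright on the table.
- round_nest_hole0 (a point): Centre of the mouth of the round cavity in the fixed grey round-nest block (90 x 90 mm, 24 mm tall, standing on the table). Cavity diameter 60 mm, flat floor 10 mm below this point, rim bevelled 2 mm. z up. A seated cup stands 24 mm out of the block. The round and the square block may stand in either order.
- square_nest_hole0 (a point): Centre of the mouth of the square cavity (50 x 50 mm, 10 mm deep) of the other, otherwise equal block; it belongs to the square cup and stays empty.
- bin: The fixed grey steel powder bin, an open box 150 mm deep (x), 220 mm wide (y), 120 mm tall, walls 5 mm. Origin at the centre of its underside; its x axis points from the front (handle side, towards the robot) to the hinge side at the back. Empty inside.
- lid_hinge (a point): Point on the lid's hinge line, at the middle of the bin's back top edge, 78 mm behind the bin's centre along the bin's x and 122 mm above the table. The hinge line runs along the bin's y. Fixed relative to the bin.
- lid_handle (a point): Middle of the lid's handle: a round steel bar of 12 mm diameter lying along the bin's y, 118 mm long, carried by two 8 mm round arms at 55 mm either side of this point, level with the lid plate and 45 mm clear in front of its front edge. The bar is 201 mm from the hinge line; with the lid shut it is 122 mm above the table and it rises in an arc up and back. The bar turns freely enough in the fingers that a gripper pointing down can follow it without turning.
- lid (a joint): Opening angle in rad of the lid, a steel plate 156 x 224 mm, 4 mm thick, 0.95 kg with its handle: 0 shut (lid level), growing as the handle rises. A spring helps to lift it: below the balance point at 1.0 rad (57 degrees open) it falls shut by itself, above it springs open to the stop at 1.6 rad. It takes about 1.5 N at the handle to lift from shut, about 0.5 N to hold ten degrees below balance, and up to about 1.5 N to restrain when well past balance. It starts shut.
- square_cup: Bystander: a loose square aluminium cup, 48 x 48 mm, 34 mm tall, on the table. Origin at the centre of its underside.
- jar: Bystander: a loose closed amber glass jar, 60 mm in diameter, 100 mm tall, 0.3 kg, on the table. Origin at the centre of its underside.
- spoon: Bystander: a loose spoon, wooden handle and steel bowl, about 160 mm long lying on the table in front of the bin. Its x axis runs from handle to bowl.
Mind the look-alikes: they are no part of the job. What is shaped like the part that bears round_nest_hole0 but brown is not meant.

How it is judged (in metres and radians):
On the way, in this order (a step that is already met when the one before it is completed fails the run):
1. the round cup sits home in the round nest, upright and let go (horizontal distance between cup and round_nest_hole0 below 0.005 m and z of cup in the frame of round_nest_hole0 below -0.007 m and angle between cup's own z axis and vertical below 0.08 rad and contact force between the fingers and cup below 0.1 N and linear speed of cup below 0.03 m/s and value of joint lid below 0.3 rad), for 0.2 s.
2. the lid is raised past its balance point (value of joint lid above 1.03 rad and horizontal distance between cup and round_nest_hole0 below 0.005 m and z of cup in the frame of round_nest_hole0 below -0.007 m and angle between cup's own z axis and vertical below 0.08 rad and contact force between the fingers and cup below 0.1 N and linear speed of cup below 0.03 m/s), for 0.2 s.
At the end, for the whole second after the job is handed in: Lid held still by the robot alone (over 0.2 N) at 0.72 to 0.97 rad, just below balance at 1.0, after having been above 1.03; cup in the round nest within 5 mm of centre, at least 7 mm deep, upright within 0.08 rad, let go (horizontal distance between cup and round_nest_hole0 below 0.005 m and z of cup in the frame of round_nest_hole0 below -0.007 m and angle between cup's own z axis and vertical below 0.08 rad and contact force between the fingers and cup below 0.1 N and linear speed of cup below 0.03 m/s and value of joint lid between 0.72 and 0.97 rad and velocity of joint lid between -0.05 and 0.05 rad/s and contact force between any of the fingers, the arm and lid above 0.2 N and contact force between each of square_cup, jar, spoon, cup and lid below 0.05 N); the arm keeps its last pose, push and grip.
It fails at once if the lid flies open to its stop (value of joint lid above 1.5 rad).
It fails at once if the cup is dropped or flung (linear speed of cup above 0.7 m/s and contact force between the fingers and cup below 0.05 N).
It fails at once if the jar, spoon or square cup is disturbed (moved over 30 mm) (distance of any of square_cup, jar, spoon from where it was at the start of the episode above 0.03 m).
It also fails if it takes over 59 s, if anything falls off the work surface, if the arm or the gripper's body presses on something with over 40 N, if the wrist force passes 120 N, or if a joint passes its speed limit or range.

### The arm

A 6-joint arm with a two-finger parallel gripper is mounted at the origin on the work surface. World frame = base frame: x ahead of the robot, y to its left, z up, the work surface at z = 0. Lengths are in m, angles in degrees, forces in N, time in s.
With the tool pointing down it reaches from about 0.25 to 0.725 m from the base axis. Payload 9.7 kg.
Tool frame: the origin (TCP) lies midway between the tips of the shut fingers; the grasp point (between the pads) lies 19 mm behind it; z points along the fingers, y is the line along which they close (so a half turn about z gives the same grasp; the last joint's range is limited). The gripper opens to 85 mm and grips with 20 to 120 N. Pads are 22 mm wide; open, the fingers measure 114 mm over their backs; the gripper's body (76 mm by 85 mm) begins 54 mm behind the grasp point. The pads swing forward as they close: fully open they stand 13 mm farther back than shut.
Start: joints at [-70.875, 4.979, 10.078, 95.1, 0, 90], TCP at [0.18, -0.52, 0.231] pointing down, gripper open.
Joint ranges: [-179.16, 179.16], [-48.56, 103.87], [-65.8, 70.77], [-126.05, 130.52], [-82.76, 87.17], [-180, 180]. Speed limits (degrees/s): [127.2, 127.2, 147.25, 180, 180, 180].

### API

Orientations are given as [roll, pitch, yaw] about the fixed x, y, z axes, in that order (R = Rz(yaw) Ry(pitch) Rx(roll)).
In Python, from workcell import bot gives the robot as it stands.
- The arm moves only by the shell command python3 -m crank 'ROWS' [FORCE]. ROWS is JSON, a list of rows, each an object with "gripper": the finger opening in mm, from 0 to 85.4; "travel": the shift along the tool's x, y, z in mm, a list of three; "twist": the turn, a rotation vector about the tool's x, y, z in rad, a list of three. In form: [{"gripper": gripper, "travel": [tx, ty, tz], "twist": [rx, ry, rz]}, ...]. A call has 1 to 12 rows; each row shifts and turns the commanded pose from where the row before left it, along the tool's axes as they then stand; what a row does not reach is not made up. A row lasts 1/8 s, in which the tool goes at most 62.5 mm and 10.7 degrees, less where a joint would pass 70% of its speed; a pose out of reach is approached as far as the arm can. A call is refused whole if a number of a shift passes 62.5 or a number of a turn 0.188, either way. A call with a gripper value outside its range is refused whole. The fingers move at their own pace and stop on an object; FORCE is the grip in N (left out, the last holds). Time passes only in rows, so rows that do not move let the fingers close. It gives the time, the measured TCP pose, the force, the opening and the grip force at its end, in the units of the state.
- bot.get_obs(): the state, without advancing time (a new reading comes with each control period).
- bot.camera(name): name is "scene" or "top" or "wrist"; returns the picture (480x640x3 uint8, red, green, blue); there is no depth.
- bot.calibration(name): a dict with "vfov" (degrees; the focal length in pixels is half the picture's height over the tangent of half this angle, whatever the lens; pixels are square), "cx", "cy" (the principal point, pixels), "k1" (the pictures are not rectified: a ray, as slopes to the right and down, at radius r is drawn at 1 + k1 r^2 times it, then the intrinsics apply), "camera_from_world" (4x4, takes a point from world to camera coordinates). Camera axes: x right, y down, z forward; pixel columns grow to the right and rows downward; lengths in m; the calibration is good to about 2 mm. A picture is of the moment at which its call begins: read the wrist's pose just before it. calibration takes no time and is no camera call; for the wrist camera it gives the pose at the moment of the call.
- bot.job_done(): hands the job in; it is judged then, once.
The state is a dict: "time": time; "q": joint angles; "qd": joint speeds; "joint_efforts": joint torques, N m; "ee_pos": TCP position; "tcp_rot": TCP orientation; "wrist_force": force on the tool from outside, world axes, zero at the start; "torque": the same for the moment, N m; "opening": finger opening in m; "grasp_force": force on a finger pad.
Only numpy, scipy, OpenCV 4.12 (cv2) and the standard library are available. Lean on these libraries where they do the work, as an engineer would, in place of code of your own. Each camera call takes 0.05 s, during which the arm holds its last target. There are 200 camera calls.

## Working session

There is one attempt and no reset: what is moved stays moved. The work goes in short steps, Python scripts to look and compute and a shell command to move; the robot and the scene stay as the last step left them, time stands still between calls to the robot, and variables do not carry over. Pictures are saved under pics/ and viewed, at most 10 in all, crops included, and the job is handed in when it is done.

```bash
ls; mkdir -p pics; cat > h.py <<'E'
import numpy as np,cv2
from workcell import bot
def cam(n):
    c=bot.calibration(n); f=240/np.tan(np.radians(c['vfov']/2)); return c,f,np.array(c['camera_from_world'])
def ray(n,u,v,C=None):
    c,f,T=C or cam(n); d=np.array([(u-c['cx'])/f,(v-c['cy'])/f]); s=d.copy()
    for _ in range(30): s=d/(1+c['k1']*(s@s))
    R=T[:3,:3]; return -R.T@T[:3,3], R.T@np.array([s[0],s[1],1])
def onz(n,u,v,z,C=None):
    o,d=ray(n,u,v,C); return o+d*(z-o[2])/d[2]
def proj(n,p,C=None):
    c,f,T=C or cam(n); q=T[:3,:3]@np.array(p)+T[:3,3]; s=q[:2]/q[2]; s=s*(1+c['k1']*(s@s)); return s*f+[c['cx'],c['cy']]
def snap(n,fn):
    im=bot.camera(n); cv2.imwrite('pics/'+fn,im[:,:,::-1]); return im
E
python3 - <<'E'
from h import *
o=bot.get_obs(); print({k:np.round(v,3).tolist() for k,v in o.items()})
snap('top','top0.png'); snap('scene','scene0.png')
for n in('top','scene'):
    c,f,T=cam(n); print(n,f,c['k1'],np.round(-T[:3,:3].T@T[:3,3],3),np.round(T[:3,:3],2).tolist())
E
```

```text
pics
{'time': 0.0, 'q': [-70.876, 5.01, 10.031, 95.099, 0.001, 90.0], 'qd': [-0.021, 0.06, 0.012, -0.052, 0.066, 0.057], 'joint_efforts': [-0.0, -52.039, 46.48, 0.016, -0.0, -0.0], 'ee_pos': [0.18, -0.519, 0.231], 'tcp_rot': [-179.922, -0.001, 19.124], 'wrist_force': [-0.472, -0.018, 0.054], 'torque': [0.004, 0.006, -0.032], 'grasp_force': 0.0, 'opening': 0.085}
top 528.6839343478341 -0.06256997238706112 [0.432 0.032 1.337] [[-0.0, -1.0, 0.02], [-0.99, 0.0, -0.11], [0.11, -0.02, -0.99]]
scene 615.6908180794417 -0.09557849860545015 [ 1.419 -0.544  1.332] [[0.56, 0.83, -0.01], [0.63, -0.44, -0.64], [-0.53, 0.35, -0.77]]
```

View pics/top0.png

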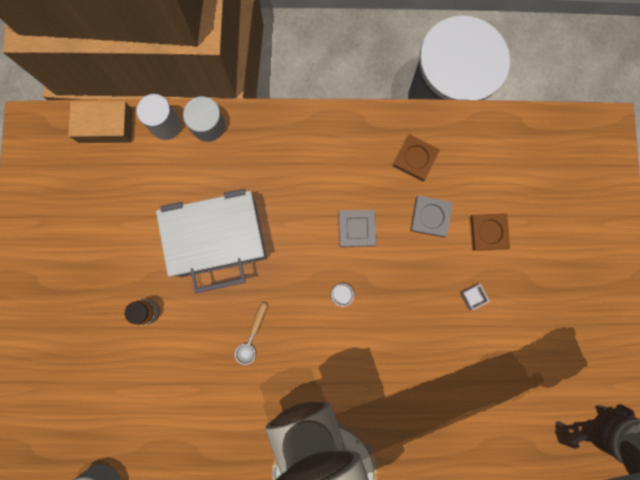

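View pics/scene0.png

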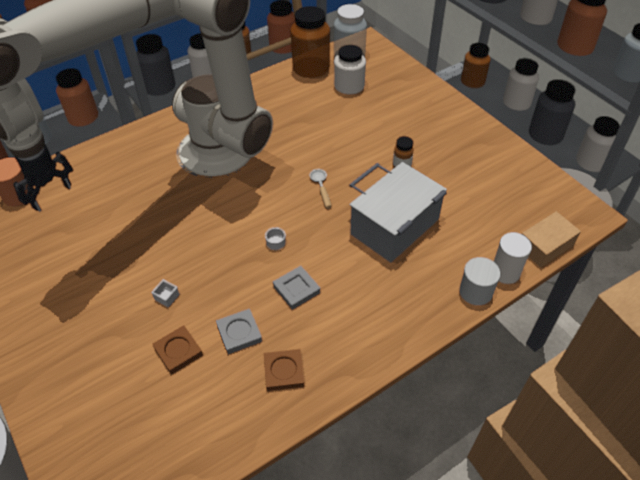

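The top view shows the round cup at (342,295), the grey round nest at (432,216), the square nest at (357,228), the lid handle bar at about (218,283), the jar at (137,312), the spoon from (245,355) to (265,305), and the square cup at (475,297). The scene view shows the same layout.

```bash
cat > m.py <<'E'
from h import *
def blob(im,box,fn):
    x0,y0,x1,y1=box; r=im[y0:y1,x0:x1]; hsv=cv2.cvtColor(r,cv2.COLOR_RGB2HSV)
    m=fn(hsv).astype(np.uint8)*255
    cs,_=cv2.findContours(m,cv2.RETR_EXTERNAL,cv2.CHAIN_APPROX_NONE); c=max(cs,key=cv2.contourArea)
    return c[:,0,:].astype(float)+[x0,y0]
def circ(p):
    A=np.c_[2*p[:,:2],np.ones(len(p))]; s=np.linalg.lstsq(A,(p[:,:2]**2).sum(1),rcond=None)[0]; return s[:2],np.sqrt(s[2]+s[:2]@s[:2])
E
python3 - <<'E'
from m import *
im=cv2.imread('pics/top0.png')[:,:,::-1].copy(); C=cam('top')
gray=lambda h:h[...,1]<90
c=blob(im,(320,270,365,320),gray); P=np.array([onz('top',u,v,.034,C) for u,v in c]); print('cup',circ(P),P.min(0),P.max(0))
for nm,b in(('rn',(405,188,460,245)),('sn',(330,200,385,255))):
    c=blob(im,b,gray); (u,v),s,a=cv2.minAreaRect(c.astype(np.float32)); print(nm,u,v,s,a,onz('top',u,v,.024,C))
for nm,b in(('sq',(455,280,495,315)),):
    c=blob(im,b,gray); (u,v),s,a=cv2.minAreaRect(c.astype(np.float32)); print(nm,u,v,onz('top',u,v,.034,C))
# cavity ellipse center in nest: canny
big=lambda im,b,s:cv2.resize(im[b[1]:b[3],b[0]:b[2]],None,fx=s,fy=s,interpolation=cv2.INTER_CUBIC)
A=big(im,(410,190,455,240),8); B=big(im,(180,255,270,300),8)[:, :720]
D=big(im,(320,272,365,322),8)
cv2.imwrite('pics/c1.png',np.hstack([A,D])[:,:,::-1]); cv2.imwrite('pics/c2.png',B[:,:,::-1])
E
```

```text
cup (array([ 0.43910918, -0.04504106]), np.float64(0.027843424600302816)) [ 0.41089546 -0.07191567  0.034     ] [ 0.46719671 -0.01766745  0.034     ]
rn 431.4245300292969 215.92787170410156 (36.26320266723633, 35.97356414794922) 10.007980346679688 [ 0.63562085 -0.27346428  0.024     ]
sn 357.0 228.0 (36.0, 36.0) 90.0 [ 0.60495038 -0.08430873  0.024     ]
sq 474.9000549316406 296.8000183105469 [ 0.4313782  -0.37498644  0.034     ]
```

View pics/c1.png

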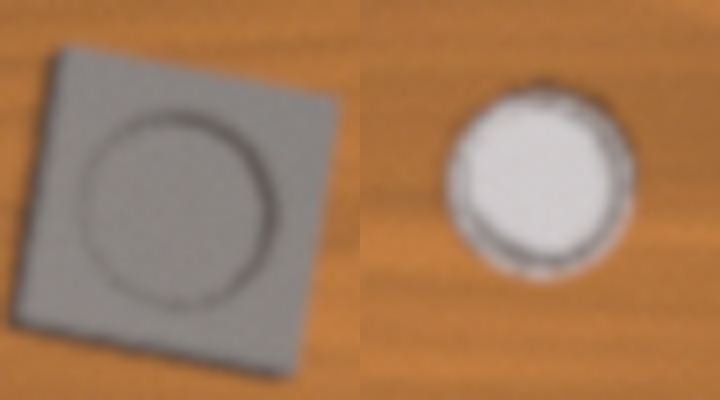

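View pics/c2.png

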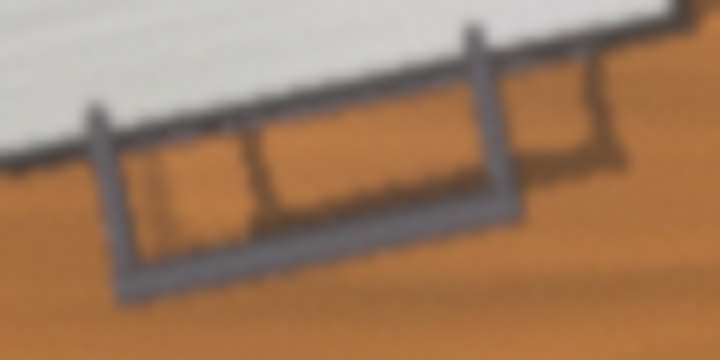

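The left crop shows the round cavity centred near top-view pixel (432,216). The cup is centred near (342.5,294.5). The second crop shows the bar running from about (194.5,290) to (244,280).

```bash
python3 - <<'E'
from h import *
C=cam('top'); 
a=onz('top',194.8,290.1,.122,C);b=onz('top',244.0,280.0,.122,C)
d=a-b; yaw=np.degrees(np.arctan2(-d[0],d[1])); m=(a+b)/2
print('bar',a,b,np.linalg.norm(d),m,'binyaw',yaw)
print('nest',onz('top',431.8,215.9,.024,C),'jar',onz('top',137,312,.1,C),'spoon',onz('top',265,305,.0,C),onz('top',245,355,0,C))
c,f,T=cam('wrist'); o=bot.get_obs(); y=np.radians(o['tcp_rot'][2])
cam_o=-T[:3,:3].T@T[:3,3]; r=cam_o-o['ee_pos']
X=np.array([np.cos(y),np.sin(y),0]);Y=np.array([np.sin(y),-np.cos(y),0])
print('cam in tool',r@X,r@Y,-r[2],'f',f,'axis fwd in tool',T[2,:3]@X,T[2,:3]@Y,-T[2,2])
print(np.round(proj('wrist',o['ee_pos']*[1,1,0]),0))
E
```

```text
bar [0.44935877 0.29712361 0.122     ] [0.47228039 0.18477796 0.122     ] 0.11466013091680266 [0.46081958 0.24095079 0.122     ] binyaw 11.531653134430238
nest [ 0.63569273 -0.27442583  0.024     ] jar [0.39892549 0.43583433 0.1       ] spoon [0.4135509  0.14683672 0.        ] [0.28984268 0.1958898  0.        ]
cam in tool 0.07758846460044137 0.0007638227767080536 -0.1422967228117609 f 369.19167890913155 axis fwd in tool -0.3063598886898878 -0.0013572812987213288 0.9519147947108481
[321. 198.]
```

```bash
python3 -m crank '[{"gripper":85,"travel":[51,-8,0],"twist":[0,0,0]},{"gripper":85,"travel":[51,-8,0],"twist":[0,0,0]},{"gripper":85,"travel":[51,-8,0],"twist":[0,0,0]},{"gripper":85,"travel":[51,-8,0],"twist":[0,0,0]},{"gripper":85,"travel":[51,-8,0],"twist":[0,0,0]},{"gripper":85,"travel":[51,-8,0],"twist":[0,0,0]},{"gripper":85,"travel":[51,-8,0],"twist":[0,0,0]},{"gripper":85,"travel":[51,-8,0],"twist":[0,0,0]},{"gripper":85,"travel":[30,-8,0],"twist":[0,0,0]},{"gripper":85,"travel":[0,0,0],"twist":[0,0,0]},{"gripper":85,"travel":[0,0,0],"twist":[0,0,0]}]' 30
```

```text
time: 1.48
ee_pos: [0.57, -0.3083, 0.2309]
tcp_rot: [-180.0, 0.0, 19.1]
wrist_force: [-0.3, -0.4, -0.4]
opening: 0.0851
grasp_force: 0.0
```

```bash
python3 - <<'E'
from m import *
C=cam('wrist'); im=snap('wrist','w1.png'); print(proj('wrist',[.6357,-.2744,.024],C))
E
```

```text
[309.1277238  123.12676557]
```

View pics/w1.png

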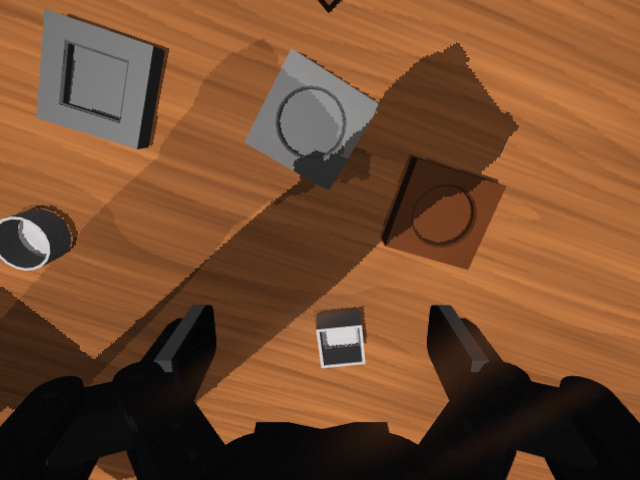

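The wrist view shows the grey round nest with its cavity centred near (311,122), the square nest at (97,80), the round cup cut off at the left edge at (25,242), and the square cup at (341,340).

```bash
python3 - <<'E'
from m import *
C=cam('wrist'); im=cv2.imread('pics/w1.png')
k=np.array([onz('wrist',u,v,.024,C) for u,v in[(291,50),(378,100),(330,189),(246,142)]])
print(np.linalg.norm(k-np.roll(k,-1,0),axis=1),k.mean(0))
# darkest ring along radial lines
g=cv2.cvtColor(cv2.GaussianBlur(im,(3,3),0),cv2.COLOR_BGR2GRAY).astype(np.float32)
c0=np.array([.6357,-.2744,.024]); 
for it in range(3):
    P=[]
    for t in np.linspace(0,2*np.pi,120,endpoint=False):
        rr=np.linspace(.024,.037,60); pts=np.array([proj('wrist',c0+r*np.array([np.cos(t),np.sin(t),0]),C) for r in rr],np.float32)
        pr=cv2.remap(g,pts[:,:1],pts[:,1:],cv2.INTER_LINEAR)[:,0]
        pr=pr-np.linspace(pr[0],pr[-1],60)
        i=pr.argmin(); 
        if pr[i]<-8: P.append(c0[:2]+rr[i]*np.array([np.cos(t),np.sin(t)]))
    P=np.array(P); keep=np.ones(len(P),bool)
    for _ in range(5):
        c,r=circ(P[keep]); e=abs(np.linalg.norm(P-c,axis=1)-r); keep=e<max(.001,2*np.median(e))
    print(c,r,keep.sum(),len(P)); c0=np.array([*c,.024])
E
```

```text
[0.08604681 0.0900043  0.08879393 0.08754875] [ 0.63677378 -0.2763914   0.024     ]
[ 0.63626392 -0.27641128] 0.029678686566253044 107 115
[ 0.63626993 -0.27637044] 0.029671224756776124 107 117
[ 0.63631975 -0.2763761 ] 0.029632382957432698 105 117
```

```bash
python3 -m crank '[{"gripper":85,"travel":[0,-50,0],"twist":[0,0,0]},{"gripper":85,"travel":[-10,-50,0],"twist":[0,0,0]},{"gripper":85,"travel":[-25,-50,0],"twist":[0,0,0]},{"gripper":85,"travel":[-25,-50,0],"twist":[0,0,0]},{"gripper":85,"travel":[-25,-50,0],"twist":[0,0,0]},{"gripper":85,"travel":[-15,-40,0],"twist":[0,0,0]},{"gripper":85,"travel":[0,0,0],"twist":[0,0,0]},{"gripper":85,"travel":[0,0,0],"twist":[0,0,0]}]'; python3 - <<'E'
from m import *
C=cam('wrist'); im=snap('wrist','w2.png'); print(proj('wrist',[.439,-.045,.034],C),proj('wrist',[.439,-.017,.034],C))
E
```

```text
time: 2.52
ee_pos: [0.381, -0.0675, 0.2316]
tcp_rot: [180.0, -0.1, 19.1]
wrist_force: [0.6, -1.0, 0.8]
opening: 0.0848
grasp_force: 0.0
[317.89091914 136.62007201] [287.84559508 125.82904738]
```

```bash
python3 - <<'E'
from m import *
C=cam('wrist'); im=cv2.imread('pics/w2.png')[:,:,::-1].copy()
c=blob(im,(270,85,370,195),lambda h:h[...,1]<70)
P=np.array([onz('wrist',u,v,.034,C) for u,v in c]); ce,r=circ(P); print(ce,r)
# rim only: far-from-side points
for _ in range(4):
    e=abs(np.linalg.norm(P[:,:2]-ce,axis=1)-r); k=e<max(.0007,1.5*np.median(e)); P=P[k]; ce,r=circ(P)
print(ce,r,len(P))
o=bot.get_obs(); y=np.radians(o['tcp_rot'][2]); d=ce-o['ee_pos'][:2]
print('tool dx,dy',d@[np.cos(y),np.sin(y)],d@[np.sin(y),-np.cos(y)],o['ee_pos'])
b=im[60:240,220:420].copy(); cv2.imwrite('pics/c3.png',cv2.resize(b,None,fx=3,fy=3)[:,:,::-1])
E
```

```text
[ 0.43823446 -0.04612095] 0.027280036458227665
[ 0.43823475 -0.04611221] 0.02727572337755865 178
tool dx,dy 0.06099293124140353 -0.0016868285382181992 [ 0.3811379  -0.06762807  0.23133296]
```

View pics/c3.png

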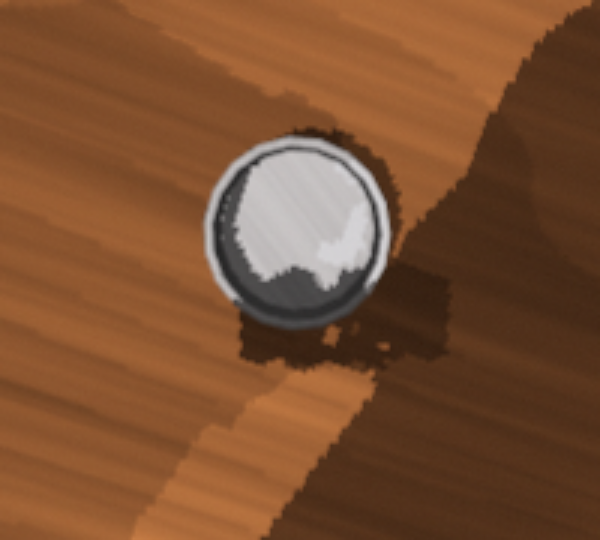

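The crop shows the cup's rim as a full circle centred at wrist-image pixel (319,137), which matches the fitted centre.

```bash
python3 -m crank '[{"gripper":85,"travel":[31,-1,20],"twist":[0,0,0]},{"gripper":85,"travel":[30,-0.7,30],"twist":[0,0,0]},{"gripper":85,"travel":[0,0,50],"twist":[0,0,0]},{"gripper":85,"travel":[0,0,50],"twist":[0,0,0]},{"gripper":85,"travel":[0,0,40],"twist":[0,0,0]},{"gripper":85,"travel":[0,0,20],"twist":[0,0,0]},{"gripper":85,"travel":[0,0,9],"twist":[0,0,0]},{"gripper":85,"travel":[0,0,0],"twist":[0,0,0]},{"gripper":85,"travel":[0,0,0],"twist":[0,0,0]}]'
```

```text
time: 3.7
ee_pos: [0.4388, -0.0456, 0.0133]
tcp_rot: [180.0, -0.1, 19.1]
wrist_force: [0.1, -0.5, -0.2]
opening: 0.0849
grasp_force: 0.0
```

```bash
python3 -m crank '[{"gripper":50,"travel":[0,0,0],"twist":[0,0,0]},{"gripper":50,"travel":[0,0,0],"twist":[0,0,0]},{"gripper":50,"travel":[0,0,0],"twist":[0,0,0]},{"gripper":50,"travel":[0,0,0],"twist":[0,0,0]},{"gripper":50,"travel":[0,0,0],"twist":[0,0,0]},{"gripper":50,"travel":[0,0,0],"twist":[0,0,0]}]' 25
```

```text
time: 4.45
ee_pos: [0.4385, -0.0453, 0.0131]
tcp_rot: [180.0, -0.1, 19.1]
wrist_force: [-1.2, 0.5, 6.6]
opening: 0.054
grasp_force: 26.5
```

```bash
python3 -m crank '[{"gripper":50,"travel":[0,0,-20],"twist":[0,0,0]},{"gripper":50,"travel":[0,0,-40],"twist":[0,0,0]},{"gripper":50,"travel":[11,28,-20],"twist":[0,0,0]},{"gripper":50,"travel":[20,51,0],"twist":[0,0,0]},{"gripper":50,"travel":[20,51,0],"twist":[0,0,0]},{"gripper":50,"travel":[20,51,0],"twist":[0,0,0]},{"gripper":50,"travel":[20,51,0],"twist":[0,0,0]},{"gripper":50,"travel":[20,51,0],"twist":[0,0,0]},{"gripper":50,"travel":[0,0,0],"twist":[0,0,0]},{"gripper":50,"travel":[0,0,0],"twist":[0,0,0]},{"gripper":50,"travel":[0,0,0],"twist":[0,0,0]}]'; python3 - <<'E'
from m import *
C=cam('wrist'); o=bot.get_obs(); im=snap('wrist','w3.png'); z=o['ee_pos'][2]-.0132+.034
y=np.radians(o['tcp_rot'][2]); d=np.array([.6363,-.2764])-o['ee_pos'][:2]
print(o['ee_pos'],'tool dx,dy',d@[np.cos(y),np.sin(y)],d@[np.sin(y),-np.cos(y)])
print('TCP at rim h',proj('wrist',[*o['ee_pos'][:2],z],C),'nest',proj('wrist',[.6363,-.2764,.024],C))
E
```

```text
time: 5.82
ee_pos: [0.6353, -0.2755, 0.093]
tcp_rot: [180.0, -0.0, 19.2]
wrist_force: [-0.3, -0.5, -1.2]
opening: 0.0542
grasp_force: 27.4
[ 0.63526074 -0.27548412  0.09303277] tool dx,dy 0.0006809966191825276 0.0012062940223149603
TCP at rim h [319.59085102 334.115508  ] nest [322.18561241 251.03611235]
```

View pics/w3.png

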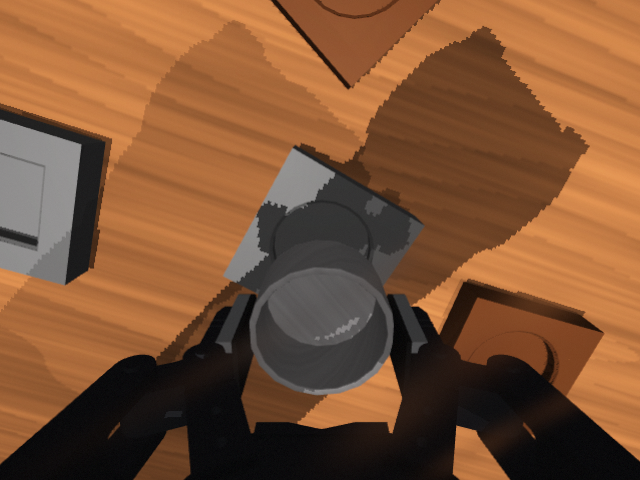

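The cup hangs in the grip with its rim ellipse spanning x 250–393 and y 267–393. The nest cavity's far edge shows behind it at about (322,202).

```bash
python3 - <<'E'
from m import *
C=cam('wrist'); o=bot.get_obs(); z=o['ee_pos'][2]+.0208; y=np.radians(o['tcp_rot'][2])
p=[onz('wrist',u,v,z,C)[:2] for u,v in[(321,267.5),(321,394),(250,331),(393,331)]]
X=[np.cos(y),np.sin(y)];Y=[np.sin(y),-np.cos(y)]
q=[((a-o['ee_pos'][:2])@X*1e3,(a-o['ee_pos'][:2])@Y*1e3) for a in p]; print(np.round(q,1),o['ee_pos'])
E
```

```text
[[ 27.1   0.5]
 [-27.5   0.6]
 [  1.3 -26.2]
 [  1.3  27.6]] [ 0.63537202 -0.27545077  0.09328692]
```

```bash
python3 -m crank '[{"gripper":50,"travel":[0.5,0.7,25],"twist":[0,0,0]},{"gripper":50,"travel":[0,0,20],"twist":[0,0,0]},{"gripper":50,"travel":[0,0,10],"twist":[0,0,0]},{"gripper":50,"travel":[0,0,3],"twist":[0,0,0]},{"gripper":50,"travel":[0,0,2],"twist":[0,0,0]},{"gripper":50,"travel":[0,0,0],"twist":[0,0,0]},{"gripper":50,"travel":[0,0,0],"twist":[0,0,0]}]'; python3 -m crank '[{"gripper":50,"travel":[0,0,2],"twist":[0,0,0]},{"gripper":50,"travel":[0,0,1.5],"twist":[0,0,0]},{"gripper":50,"travel":[0,0,1],"twist":[0,0,0]},{"gripper":50,"travel":[0,0,0],"twist":[0,0,0]}]'
```

```text
time: 6.75
ee_pos: [0.6366, -0.2769, 0.0328]
tcp_rot: [180.0, -0.0, 19.1]
wrist_force: [0.6, 0.4, -0.7]
opening: 0.0543
grasp_force: 27.4
time: 7.25
ee_pos: [0.6363, -0.2768, 0.0276]
tcp_rot: [-180.0, 0.0, 19.1]
wrist_force: [0.3, 0.5, -0.9]
opening: 0.0541
grasp_force: 27.4
```

```bash
python3 -m crank '[{"gripper":50,"travel":[0,0,0.7],"twist":[0,0,0]},{"gripper":50,"travel":[0,0,0.7],"twist":[0,0,0]},{"gripper":50,"travel":[0,0,0],"twist":[0,0,0]}]'
```

```text
time: 7.62
ee_pos: [0.6364, -0.2768, 0.0272]
tcp_rot: [180.0, -0.0, 19.1]
wrist_force: [-2.6, 0.5, 5.8]
opening: 0.054
grasp_force: 28.0
```

Contact came at the predicted height, so the cup is on the cavity floor. Next I release it and lift away.

```bash
python3 -m crank '[{"gripper":58,"travel":[0,0,0],"twist":[0,0,0]},{"gripper":75,"travel":[0,0,0],"twist":[0,0,0]},{"gripper":75,"travel":[0,0,0],"twist":[0,0,0]},{"gripper":75,"travel":[0,0,0],"twist":[0,0,0]},{"gripper":75,"travel":[0,0,-10],"twist":[0,0,0]},{"gripper":75,"travel":[0,0,-40],"twist":[0,0,0]},{"gripper":75,"travel":[-25,0,-50],"twist":[0,0,0]},{"gripper":75,"travel":[-35,0,-50],"twist":[0,0,0]},{"gripper":75,"travel":[0,0,-30],"twist":[0,0,0]},{"gripper":75,"travel":[0,0,0],"twist":[0,0,0]},{"gripper":75,"travel":[0,0,0],"twist":[0,0,0]}]'; python3 - <<'E'
from m import *
C=cam('wrist'); o=bot.get_obs(); im=snap('wrist','w4.png'); print(o['ee_pos'],o['q'])
print(proj('wrist',[.6363,-.2764,.048],C))
u,v=proj('wrist',[.6363,-.2764,.048],C).astype(int)
cv2.imwrite('pics/c4.png',cv2.resize(im[max(0,v-75):v+75,u-100:u+100],None,fx=3,fy=3)[:,:,::-1])
E
```

```text
time: 9.0
ee_pos: [0.5796, -0.2964, 0.2059]
tcp_rot: [-180.0, 0.0, 19.1]
wrist_force: [0.4, -0.3, -0.7]
opening: 0.0748
grasp_force: 0.0
[ 0.57964976 -0.29635213  0.20586179] [-2.70793657e+01  1.90396979e+01  2.36902108e+01  9.46769475e+01
  1.12210558e-03  1.33789656e+02]
[320.27146153 141.4627281 ]
```

View pics/c4.png

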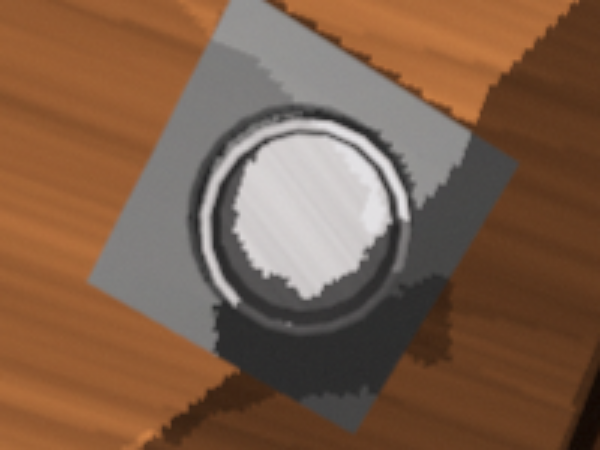

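The cup is home in the round nest. Its rim is concentric with the cavity at about (321,141), against (320,141) expected, and it looks upright. I'll move to the lid handle next.

```bash
python3 -m crank '[{"gripper":75,"travel":[6.5,-56,-5],"twist":[0,0,0]},{"gripper":75,"travel":[6.5,-56,-5],"twist":[0,0,0]},{"gripper":75,"travel":[6.5,-56,-5],"twist":[0,0,0]},{"gripper":75,"travel":[6.5,-56,-5],"twist":[0,0,0]},{"gripper":75,"travel":[6.5,-56,-5],"twist":[0,0,0]},{"gripper":75,"travel":[6.5,-56,-5],"twist":[0,0,0]},{"gripper":75,"travel":[6.5,-56,-5],"twist":[0,0,0]},{"gripper":75,"travel":[6.5,-56,-5],"twist":[0,0,0]},{"gripper":75,"travel":[6.5,-58,-5],"twist":[0,0,0]},{"gripper":75,"travel":[0,0,0],"twist":[0,0,0]}]'; python3 -m crank '[{"gripper":30,"travel":[0,0,0],"twist":[0,0,-0.16]},{"gripper":30,"travel":[0,0,0],"twist":[0,0,-0.16]},{"gripper":30,"travel":[0,0,0],"twist":[0,0,-0.16]},{"gripper":30,"travel":[0,0,0],"twist":[0,0,-0.16]},{"gripper":30,"travel":[0,0,0],"twist":[0,0,-0.16]},{"gripper":30,"travel":[0,0,0],"twist":[0,0,-0.16]},{"gripper":30,"travel":[0,0,0],"twist":[0,0,-0.16]},{"gripper":30,"travel":[0,0,0],"twist":[0,0,-0.16]},{"gripper":30,"travel":[0,0,0],"twist":[0,0,-0.16]},{"gripper":30,"travel":[0,0,0],"twist":[0,0,0]},{"gripper":30,"travel":[0,0,0],"twist":[0,0,0]}]'; python3 - <<'E'
from m import *
C=cam('wrist'); o=bot.get_obs(); im=snap('wrist','w5.png'); print(o['ee_pos'],o['q'])
for p in([.449,.297,.122],[.472,.185,.122]): print(proj('wrist',p,C))
E
```

```text
time: 10.3
ee_pos: [0.4749, 0.1854, 0.2503]
tcp_rot: [-179.2, 0.1, 20.9]
wrist_force: [-1.0, -0.7, 0.8]
opening: 0.075
grasp_force: 0.0
time: 11.68
ee_pos: [0.4757, 0.1827, 0.2509]
tcp_rot: [-179.8, -0.8, 102.9]
wrist_force: [0.8, -0.2, -0.1]
opening: 0.0303
grasp_force: 0.0
[0.47571815 0.18274427 0.25087922] [ 2.05680836e+01 -3.95905481e-02  7.07206904e+00  9.71722212e+01
  7.97327046e-01  9.76377785e+01]
[322.31278434  59.12290354]
[318.61272899 223.79823347]
```

View pics/w5.png

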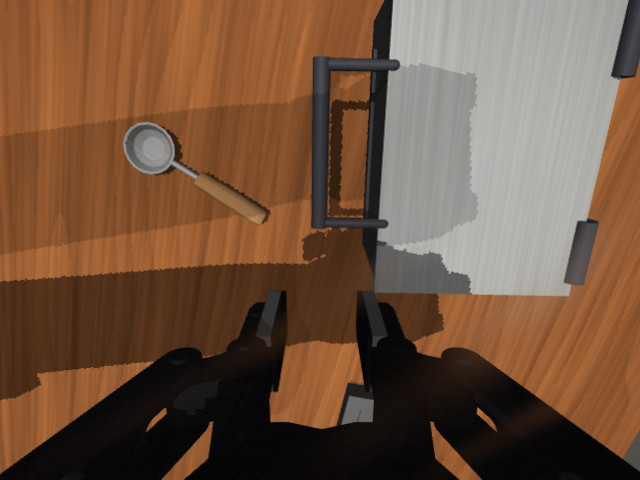

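The bar shows from (321,57) to (319,228), with its arms at rows 64 and 223. The lid edge is at x≈378, and the spoon lies clear to the left.

```bash
python3 - <<'E'
from m import *
from scipy.spatial.transform import Rotation as Ro
C=cam('wrist'); o=bot.get_obs()
im=cv2.imread('pics/w5.png'); g=cv2.cvtColor(im,cv2.COLOR_BGR2HSV)
L=[];
for v in range(75,216,5):
    r=np.where((g[v,300:340,2]<95)&(g[v,300:340,1]<90))[0]+300; L.append((r.mean(),v,len(r)))
L=np.array(L); print(L[::7])
W=np.array([onz('wrist',u,v,.122,C) for u,v,_ in L]); f=np.polyfit(W[:,1],W[:,0],1)
a=onz('wrist',321,57,.122,C);b=onz('wrist',319,228,.122,C); m=(a+b)/2; m[0]=np.polyval(f,m[1]); yaw=np.arctan(-f[0])
print(np.linalg.norm(a-b),m,'binyaw',np.degrees(yaw))
R=Ro.from_euler('xyz',o['tcp_rot'],degrees=True).as_matrix()
print('tool delta',R.T@(m-o['ee_pos'])*1e3, o['tcp_rot'])
bx=np.array([np.cos(yaw),np.sin(yaw),0]); h=m+.201*bx; print('hinge',h,'tool y of bx',R.T@bx)
np.save('g.npy',[m,bx])
E
```

```text
[[321.   75.   17. ]
 [320.5 110.   16. ]
 [319.5 145.   16. ]
 [319.  180.   15. ]
 [318.5 215.   14. ]]
0.11900017081379705 [0.46031483 0.24005775 0.122     ] binyaw 11.961597171477399
tool delta [ 57.39909631  -1.81339115 129.81704741] [-179.84565612   -0.78837032  102.97399278]
hinge [0.65695047 0.28171622 0.122     ] tool y of bx [-0.01766704  0.99983961 -0.00293649]
```

```bash
python3 -m crank '[{"gripper":30,"travel":[28,-1,20],"twist":[0,0,0]},{"gripper":30,"travel":[29,-0.8,25],"twist":[0,0,0]},{"gripper":30,"travel":[0,0,35],"twist":[0,0,0]},{"gripper":30,"travel":[0,0,30],"twist":[0,0,0]},{"gripper":30,"travel":[0,0,20],"twist":[0,0,0]},{"gripper":30,"travel":[0,0,12],"twist":[0,0,0]},{"gripper":30,"travel":[0,0,4],"twist":[0,0,0]},{"gripper":30,"travel":[0,0,0],"twist":[0,0,0]},{"gripper":30,"travel":[0,0,0],"twist":[0,0,0]}]' 20; python3 -m crank '[{"gripper":8,"travel":[0,0,0],"twist":[0,0,0]},{"gripper":8,"travel":[0,0,0],"twist":[0,0,0]},{"gripper":8,"travel":[0,0,0],"twist":[0,0,0]},{"gripper":8,"travel":[0,0,0],"twist":[0,0,0]},{"gripper":8,"travel":[0,0,0],"twist":[0,0,0]},{"gripper":8,"travel":[0,0,0],"twist":[0,0,0]}]' 20; python3 - <<'E'
from h import *
o=bot.get_obs(); print(o['ee_pos'],o['tcp_rot'],o['q'])
E
```

```text
time: 12.85
ee_pos: [0.4606, 0.2404, 0.107]
tcp_rot: [-180.0, -0.8, 103.2]
wrist_force: [0.6, -0.1, -0.4]
opening: 0.0296
grasp_force: 0.0
time: 13.6
ee_pos: [0.461, 0.2405, 0.1068]
tcp_rot: [-180.0, -0.8, 103.2]
wrist_force: [4.6, 1.6, 1.2]
opening: 0.0113
grasp_force: 21.3
[0.4610084  0.24045283 0.1067513 ] [-179.99719236   -0.81230629  103.16042583] [ 2.71131773e+01  4.13623257e-02 -8.80110044e+00  8.09643853e+01
  7.89014619e-01  1.03954062e+02]
```

```bash
python3 - <<'E'
from h import *
from scipy.spatial.transform import Rotation as Ro
m,bx=np.load('g.npy'); o=bot.get_obs(); R=Ro.from_euler('xyz',o['tcp_rot'],degrees=True).as_matrix()
P=lambda t:.201*((1-np.cos(t))*bx+np.sin(t)*np.array([0,0,1]))
for t in np.arange(0,1.12,.08): print(round(t+.08,2),np.round(R.T@(P(t+.08)-P(t))*1e3,1).tolist())
print(P(1.12))
E
```

```text
0.08 [0.2, 0.6, -16.1]
0.16 [0.2, 1.9, -16.0]
0.24 [0.2, 3.2, -15.8]
0.32 [0.1, 4.4, -15.4]
0.4 [0.1, 5.7, -15.0]
0.48 [0.1, 6.8, -14.5]
0.56 [0.0, 8.0, -14.0]
0.64 [-0.0, 9.1, -13.3]
0.72 [-0.0, 10.1, -12.5]
0.8 [-0.1, 11.1, -11.7]
0.88 [-0.1, 12.0, -10.7]
0.96 [-0.1, 12.8, -9.7]
1.04 [-0.2, 13.5, -8.7]
1.12 [-0.2, 14.2, -7.6]
1.2 [-0.2, 14.7, -6.4]
[0.11096494 0.0235086  0.18092019]
```

```bash
python3 -m crank '[{"gripper":8,"travel":[0.1,0.2,-8],"twist":[0,0,0]},{"gripper":8,"travel":[0.1,0.4,-8.1],"twist":[0,0,0]},{"gripper":8,"travel":[0.2,1.9,-16],"twist":[0,0,0]},{"gripper":8,"travel":[0.2,3.2,-15.8],"twist":[0,0,0]},{"gripper":8,"travel":[0.1,4.4,-15.4],"twist":[0,0,0]},{"gripper":8,"travel":[0,0,0],"twist":[0,0,0]},{"gripper":8,"travel":[0,0,0],"twist":[0,0,0]}]'; python3 - <<'E'
from h import *
m,bx=np.load('g.npy'); p=bot.get_obs()['ee_pos']; d=p-[.461,.2405,.1068]; print(d@bx,d[2],np.arctan2(d[2],.201-d@bx), np.hypot(d[2],.201-d@bx))
E
```

```text
time: 14.48
ee_pos: [0.4712, 0.2426, 0.1693]
tcp_rot: [-180.0, -0.8, 103.2]
wrist_force: [8.0, 3.1, -4.9]
opening: 0.011
grasp_force: 21.6
0.010381872396622064 0.0624541244365282 0.31661783795686566 0.20058860443741822
```

```bash
python3 -m crank '[{"gripper":8,"travel":[0.1,6,-15],"twist":[0,0,0]},{"gripper":8,"travel":[0.1,7.1,-14.5],"twist":[0,0,0]},{"gripper":8,"travel":[0,8,-14],"twist":[0,0,0]},{"gripper":8,"travel":[0,9.1,-13.3],"twist":[0,0,0]},{"gripper":8,"travel":[0,10.1,-12.5],"twist":[0,0,0]},{"gripper":8,"travel":[0,0,0],"twist":[0,0,0]},{"gripper":8,"travel":[0,0,0],"twist":[0,0,0]}]'; python3 - <<'E'
from h import *
m,bx=np.load('g.npy'); p=bot.get_obs()['ee_pos']; d=p-[.461,.2405,.1068]; print(d@bx,d[2],np.arctan2(d[2],.201-d@bx), np.hypot(d[2],.201-d@bx))
E
```

```text
time: 15.35
ee_pos: [0.509, 0.2506, 0.2381]
tcp_rot: [-179.8, -0.8, 103.2]
wrist_force: [-2.6, -1.6, 1.4]
opening: 0.0113
grasp_force: 21.5
0.04902056466197114 0.13131087188344054 0.7125682548820299 0.20084893288353672
```

```bash
python3 -m crank '[{"gripper":8,"travel":[0,5.5,-5.9],"twist":[0,0,0]},{"gripper":8,"travel":[0,5.6,-5.8],"twist":[0,0,0]},{"gripper":8,"travel":[0,12,-10.7],"twist":[0,0,0]},{"gripper":8,"travel":[-0.1,12.8,-9.7],"twist":[0,0,0]},{"gripper":8,"travel":[-0.1,13.5,-8.7],"twist":[0,0,0]},{"gripper":8,"travel":[-0.1,7.1,-3.9],"twist":[0,0,0]},{"gripper":8,"travel":[-0.1,7.1,-3.7],"twist":[0,0,0]},{"gripper":8,"travel":[0,0,0],"twist":[0,0,0]},{"gripper":8,"travel":[0,0,0],"twist":[0,0,0]},{"gripper":8,"travel":[0,0,0],"twist":[0,0,0]},{"gripper":8,"travel":[0,0,0],"twist":[0,0,0]}]'; python3 - <<'E'
from h import *
m,bx=np.load('g.npy'); p=bot.get_obs()['ee_pos']; d=p-[.461,.2405,.1068]; print(d@bx,d[2],np.arctan2(d[2],.201-d@bx), np.hypot(d[2],.201-d@bx))
E
```

```text
time: 16.73
ee_pos: [0.5721, 0.2641, 0.2872]
tcp_rot: [-179.9, -0.8, 103.2]
wrist_force: [-1.2, -4.7, 4.4]
opening: 0.0111
grasp_force: 22.1
0.11355992074060187 0.18036759870858632 1.1193920660649255 0.2004451000268938
```

```bash
python3 -m crank '[{"gripper":8,"travel":[0.1,-7.1,3.7],"twist":[0,0,0]},{"gripper":8,"travel":[0.1,-7.1,3.9],"twist":[0,0,0]},{"gripper":8,"travel":[0.1,-6.8,4.3],"twist":[0,0,0]},{"gripper":8,"travel":[0.1,-6.7,4.4],"twist":[0,0,0]},{"gripper":8,"travel":[0,-6.4,4.8],"twist":[0,0,0]},{"gripper":8,"travel":[0,-6.4,4.9],"twist":[0,0,0]},{"gripper":8,"travel":[0,-3.9,3.2],"twist":[0,0,0]},{"gripper":8,"travel":[0,-3.7,3.4],"twist":[0,0,0]},{"gripper":8,"travel":[0,0,0],"twist":[0,0,0]},{"gripper":8,"travel":[0,0,0],"twist":[0,0,0]},{"gripper":8,"travel":[0,0,0],"twist":[0,0,0]},{"gripper":8,"travel":[0,0,0],"twist":[0,0,0]}]'; python3 - <<'E'
from h import *
m,bx=np.load('g.npy'); p=bot.get_obs()['ee_pos']; d=p-[.461,.2405,.1068]; print(d@bx,d[2],np.arctan2(d[2],.201-d@bx), np.hypot(d[2],.201-d@bx))
im=snap('scene','s2.png'); snap('top','t2.png')
b=m+d; print(proj('scene',b),proj('top',[.6363,-.2764,.048]))
cv2.imwrite('pics/c5.png',cv2.resize(im[60:390,200:520],None,fx=1.8,fy=1.8)[:,:,::-1])
E
```

```text
time: 18.23
ee_pos: [0.5251, 0.2543, 0.2544]
tcp_rot: [-179.9, -0.8, 103.2]
wrist_force: [3.0, -2.2, -4.4]
opening: 0.011
grasp_force: 21.5
0.06552073067243902 0.14759474942390494 0.828171747859869 0.2003468055024464
[385.04724436 144.87048505] [434.76539093 214.18119005]
```

View pics/c5.png

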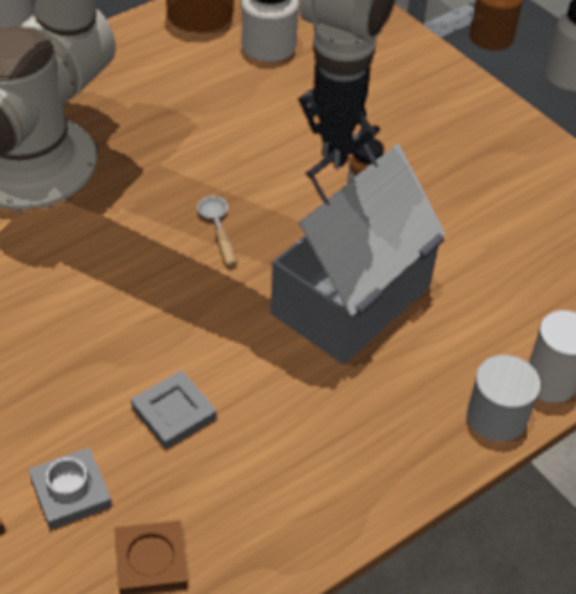

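The crop shows the lid held part-open by the gripper at its bar near (330,175), the cup seated in its nest at (67,478), and the spoon where it was. The tool pose gives a lid angle of about 0.83 rad, so I'm handing the job in.

```bash
python3 -c "
from workcell import bot
print(bot.job_done())"
```

```text
the job is handed in; nothing more can be done
None
```

The job is handed in, with no verdict returned: the round cup sits home and released in the grey round nest, and the lid was raised to about 1.12 rad and is now held steady by the gripper at about 0.83 rad (angles worked out from the tool pose).

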